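Start the parts cleaner behind its push-latch flap

TASK

Start the bench parts cleaner: press the flap on its console so that it pops open, press the large round key beneath it fully down and let it come up again, then push the flap shut and press it in so that it latches flush. Leave the small square key and everything standing around alone: nothing is to be picked up or shifted.

Things in the scene. Friction and masses are not known exactly. Their poses are not given: they have to be found in the camera images.
- cleaner: bench parts cleaner, fixed: grey console (195 mm deep, 156 wide, flat top 75 mm above the bench) and, on its left (+y), a steel tank (222 wide, 94 high). Origin on the bench under the console; x from its front edge (x = -70 mm, nearer the robot) to its back (+125 mm), y to the tank, z up. A recess in the console's top (74 x 114 mm, 22 deep) lies under the flap
- flap_hinge (a point): middle of the flap's hinge line, fixed to the cleaner and with its axes (x to the back, y along the hinge, z up); 2 mm below the console's top, 34 mm behind the cleaner's origin. The flat dark window behind the hinge is only a display
- flap_press (a point): where a finger presses the flap: on its outer face, 50 mm from the hinge line, half-way along it; moves with the flap, z axis = outward normal. The flap is a plain aluminium slab, 70 mm from hinge to free edge, 110 wide, 4 thick, its top flush with the console's when latched; free edge towards the robot, hinge on the far edge
- flap (a joint): flap angle, rad: 0 latched flush, negative pressed in, 1.2 fully open. Pressed in to its stop (-0.10; latch trips at -0.07; 5 mm at the press point, about 3 N, then hard) and let go after a moment, it springs open to 1.2 in about 1 s. From open, pushed over from its back and in to the same stop (1 to 4 N), then let go, it stays at 0; let go short of that it reopens. Do not slam
- round_key_top (a point): centre of the top of the large round key, 26 mm across, in the recess below the flap: 46 mm in front of the hinge line, 26 mm to the tank's side (+y) of its middle, top 11.5 mm below the console's top. Reachable only with the flap open
- round_key (a joint): travel of the round start key, m: 0 up, 0.005 fully down (about 4 N); springs back
- square_key (a joint): travel of the small square key, m: 12 x 12 mm, in the recess beside the round key, 56 mm from it in -y; 0 up, 0.004 down. Not to be pressed
- bolt_cup: clear plastic cup, 72 mm across, 55 mm high, in front of the console; a bystander, origin at the centre of its underside, to be left where it is
- jar: amber jar with white cap, 48 mm across, 75 mm high, to the right of the console; a bystander, origin at the centre of its underside, to be left where it is
- bearing: steel bearing ring, 44 mm across, 14 mm high, lying on the tank lid; a bystander, origin at the centre of its underside, to be left where it is
- tappet: steel valve tappet, 26 mm across, 42 mm high, standing in front of the console; a bystander, origin at the centre of its underside, to be left where it is
- cap: round aluminium cap, 68 mm across, 18 mm high, in front of the tank; a bystander, origin at the centre of its underside, to be left where it is
- driver: yellow-handled screwdriver lying on the bench; a bystander, to be left where it is
- bushing: dark steel bushing, 28 mm across, 50 mm high, standing to the right of the console; a bystander, origin at the centre of its underside, to be left where it is

How it is judged:
By the outcome, as a careful person would: the job done as asked, in the order asked, and still so for the second after the job is handed in, with the robot touching nothing.
It also fails if it takes over 51 s, if anything falls off the work surface, if the arm or the gripper's body presses on something with over 40 N, if the wrist force passes 120 N, or if a joint passes its speed limit or range.

ROBOT

A 6-joint arm with a two-finger parallel gripper is mounted at the origin on the work surface. World frame = base frame: x ahead of the robot, y to its left, z up, the work surface at z = 0. Lengths are in m, angles in rad, forces in N, time in s.
With the tool pointing down it reaches from about 0.325 to 0.75 m from the base axis. Payload 7.6 kg.
Tool frame: the origin (TCP) lies on the centre line of the jaws, within the pads' length; the fingertips stand 19 mm ahead of it and the grasp point (between the pads) is the TCP (r.tcp_to_tips is the distance from the TCP to the fingertips, in m); x points along the fingers, z is the direction in which the jaws open and shut, and the axes are right-handed (so a half turn about x gives the same grasp; the last joint's range is limited). The gripper opens to 85 mm and grips with 20 to 120 N. Pads are 22 mm wide; open, the fingers measure 114 mm over their backs; the gripper's body (76 mm by 85 mm) begins 54 mm behind the grasp point. The pads swing forward as they close: fully open they stand 13 mm farther back than shut.
Start: joints at [1.126, 0.052, 1.401, -0, 1.689, -0.07], TCP at [0.192, 0.489, 0.22] pointing down, gripper open.
Joint ranges: [-2.9, 2.9], [-0.91, 2.17], [0.12, 2.37], [-1.06, 4.2], [0.26, 2.73], [-2.93, 2.93]. Speed limits (rad/s): [2.57, 2.57, 3.01, 3.14, 3.14, 3.14].

INTERFACE

Orientations are given as a unit quaternion [x, y, z, w].
In Python, from cell import r gives the robot as it stands. The module is installed in compiled form; this text tells all that it offers.
- The arm moves only by the shell command python3 -m inch 'ROWS' [OPENING] [FORCE]. ROWS is JSON, one flat list of numbers, 4 for each row, row after row: the shift along the tool's x, y, z normalised to -1 to 1, where 1 is 4 cm, then the turn about the tool's x normalised to -1 to 1, where 1 is 10 degrees. A call has 1 to 12 rows; each row shifts and turns the commanded pose from where the row before left it, along the tool's axes as they then stand; what a row does not reach is not made up. A row lasts 1/8 s, in which the tool goes at most 62.5 mm and 10.7 degrees, less where a joint would pass 70% of its speed; a pose out of reach is approached as far as the arm can. A call with a number of a shift or a turn outside -1 to 1 is refused whole. A call with a gripper value outside its range is refused whole. OPENING is the closure, from 0 (fully open) to 1 (shut), set as the call begins (- or left out, the last holds). The fingers move at their own pace and stop on an object; FORCE is the grip in N (left out, the last holds). Time passes only in rows, so rows that do not move let the fingers close. It gives the time, the measured TCP pose, the force and the opening at its end, in the units of the state.
- r.sense(): the state, without advancing time (a new reading comes with each control period).
- r.camera(name): name is "scene" or "top"; returns (picture, depth): 384x512x3 uint8, red, green, blue; 384x512 float32, m along the optical axis (not along the pixel's ray), 0 where there is no reading.
- r.camera_info(name): a dict with "fx", "fy", "cx", "cy" (pixels), "dist_coeffs" ([k1, k2, p1, p2, k3] as OpenCV has them; the pictures are not rectified), "R" (3x3) and "t" (3): a world point X has camera coordinates R X + t. Camera axes: x right, y down, z forward; pixel columns grow to the right and rows downward; lengths in m; the calibration is good to about 2 mm. A picture is of the moment at which its call begins. camera_info takes no time and is no camera call.
- r.hand_in(): hands the job in, once; it reports no verdict.
The state is a dict: "time_s": time; "q": joint angles; "joint_vel": joint speeds; "tau": joint torques, N m; "ee_pos": TCP position; "ee_rot": TCP orientation; "force": force on the tool from outside, world axes, zero at the start; "moment": the same for the moment, N m; "gripper_width": finger opening in m.
Only numpy, scipy, OpenCV 4.12 (cv2) and the standard library are available. Lean on these libraries where they do the work, as an engineer would, in place of code of your own. Each camera call takes 0.05 s, during which the arm holds its last target.

## Working session

There is one attempt and no reset: what is moved stays moved. The work goes in short steps, Python scripts to look and compute and a shell command to move; the robot and the scene stay as the last step left them, time stands still between calls to the robot, and variables do not carry over. Pictures are saved under pics/ and viewed, and the job is handed in when it is done.

```bash
mkdir -p pics; ls; python3 - <<'E'
from cell import r
import cv2, numpy as np
for n in ("scene","top"):
    p,d=r.camera(n)
    cv2.imwrite(f"pics/{n}0.png",p[:,:,::-1]); np.savez(f"{n}0.npz",p=p,d=d)
    i=r.camera_info(n); print(n,{k:np.round(np.array(v),4).tolist() for k,v in i.items()})
s=r.sense(); print({k:np.round(v,4).tolist() for k,v in s.items()}, r.tcp_to_tips)
E
```

```text
pics
scene {'fx': 362.4204, 'fy': 362.4204, 'cx': 249.5779, 'cy': 194.4027, 'dist_coeffs': [-0.1055, 0.0, 0.0, 0.0, 0.0], 'R': [[0.1248, 0.9922, 0.0072], [0.6231, -0.0727, -0.7788], [-0.7721, 0.1016, -0.6273]], 't': [0.0249, -0.2821, 1.2981]}
top {'fx': 491.1195, 'fy': 491.1195, 'cx': 247.8329, 'cy': 188.2934, 'dist_coeffs': [-0.0391, 0.0, 0.0, 0.0, 0.0], 'R': [[-0.045, -0.999, 0.0001], [-0.9779, 0.0441, -0.2043], [0.2041, -0.0093, -0.9789]], 't': [-0.0841, 0.5262, 1.3406]}
{'time_s': 0.1, 'q': [1.1257, 0.0528, 1.4016, -0.0, 1.6886, -0.0703], 'joint_vel': [0.0012, -0.0007, -0.0021, -0.0001, 0.0002, 0.0009], 'tau': [0.0013, -38.2577, -36.0989, -0.0001, 0.0047, -0.0], 'ee_pos': [0.1921, 0.4883, 0.2189], 'ee_rot': [-0.3983, 0.5848, 0.3978, 0.584], 'force': [-0.4722, -0.1255, 0.5794], 'moment': [-0.0304, 0.0233, 0.0403], 'gripper_width': 0.0861} 0.019
```

View pics/scene0.png

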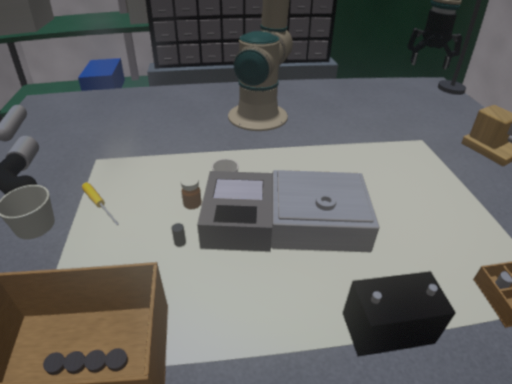

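View pics/top0.png

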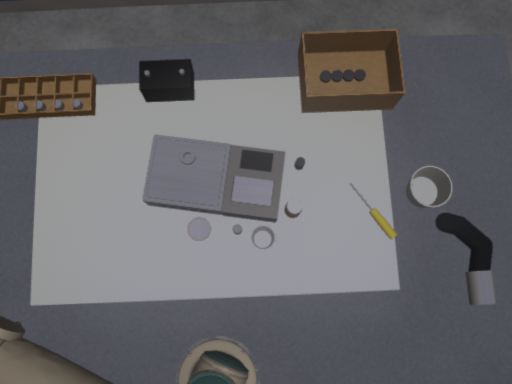

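The scene view (from beyond the bench) shows the console at about (237,210), with the light flap at (239,190). In the top view the flap is at (253,191), the display at (257,161) and the tank to the left. Next I'll segment the flap and display and cast rays onto z = 75 mm.

```bash
cat > h.py <<'E'
import numpy as np, cv2
from cell import r
from scipy.spatial.transform import Rotation as Rn
def cam(n):
    i=r.camera_info(n); K=np.array([[i['fx'],0,i['cx']],[0,i['fy'],i['cy']],[0,0,1.]])
    return K,np.array(i['dist_coeffs'],float),np.array(i['R']),np.array(i['t'])
def ray(n,uv,z):
    K,D,R,t=cam(n); p=cv2.undistortPoints(np.array(uv,float).reshape(-1,1,2),K,D).reshape(-1,2)
    d=np.c_[p,np.ones(len(p))]@R; c=-R.T@t
    return c+d*((z-c[2])/d[:,2])[:,None]
def proj(n,X):
    K,D,R,t=cam(n); return cv2.projectPoints(np.array(X,float).reshape(-1,1,3),cv2.Rodrigues(R)[0],t,K,D)[0].reshape(-1,2)
def look(tag,n="top",box=None,s=4):
    p,d=r.camera(n); np.savez(f"{n}{tag}.npz",p=p,d=d)
    im=p[:,:,::-1]
    if box: x0,y0,x1,y1=box; im=im[y0:y1,x0:x1]
    im=cv2.resize(im,None,fx=s,fy=s,interpolation=cv2.INTER_CUBIC); cv2.imwrite(f"pics/{n}{tag}.png",im)
    return p,d
E
python3 - <<'E'
from h import *
for n,box in (("top",(200,130,320,250)),("scene",(150,150,290,260))):
    z=np.load(f"{n}0.npz"); p=z['p']; x0,y0,x1,y1=box
    im=cv2.resize(p[y0:y1,x0:x1,::-1],None,fx=5,fy=5,interpolation=cv2.INTER_CUBIC)
    cv2.imwrite(f"pics/{n}0c.png",im)
    hsv=cv2.cvtColor(p,cv2.COLOR_RGB2HSV); g=cv2.cvtColor(p,cv2.COLOR_RGB2GRAY)
    seed=(253,191) if n=="top" else (239,190)
    print(n,"gray flap",g[seed[1],seed[0]], "console", g[150,270] if n=="top" else g[190,208])
    m=(cv2.GaussianBlur(g,(3,3),0)>(int(g[seed[1],seed[0]])+80)//2+5).astype(np.uint8)
    m=(g>120).astype(np.uint8)
    N,l,st,c=cv2.connectedComponentsWithStats(m); k=l[seed[1],seed[0]]; print(st[k],c[k])
    cn=max(cv2.findContours((l==k).astype(np.uint8),cv2.RETR_EXTERNAL,cv2.CHAIN_APPROX_NONE)[0],key=len)
    rc=cv2.minAreaRect(cn); b=cv2.boxPoints(rc); print(rc)
    W=ray(n,b,0.075); print(np.round(W,4).tolist(), np.linalg.norm(np.diff(W,axis=0),axis=1))
    print("centre",ray(n,c[k],0.075))
E
```

```text
top gray flap 130 console 105
[232 177  41  29 939] [252.54100106 190.51118211]
((252.3692626953125, 190.54617309570312), (38.32673263549805, 24.80694580078125), 7.125016689300537)
[[0.4849, -0.0614, 0.075], [0.5548, -0.0728, 0.075], [0.5363, -0.1788, 0.075], [0.4668, -0.1664, 0.075]] [0.07082673 0.10768749 0.0706848 ]
centre [[ 0.51060221 -0.12036532  0.075     ]]
scene gray flap 153 console 105
[214 179  49  21 894] [238.28747204 189.27964206]
((237.97740173339844, 189.1102752685547), (47.55998611450195, 19.172040939331055), 2.12109637260437)
[[0.5385, -0.1747, 0.075], [0.4657, -0.1695, 0.075], [0.486, -0.0565, 0.075], [0.5571, -0.069, 0.075]] [0.07298165 0.1147767  0.07218292]
centre [[ 0.51380948 -0.11673334  0.075     ]]
```

```bash
python3 - <<'E'
import cv2
a=cv2.imread("pics/top0c.png"); b=cv2.imread("pics/scene0c.png"); print(a.shape,b.shape)
E
```

```text
(600, 600, 3) (550, 700, 3)
```

View pics/top0c.png

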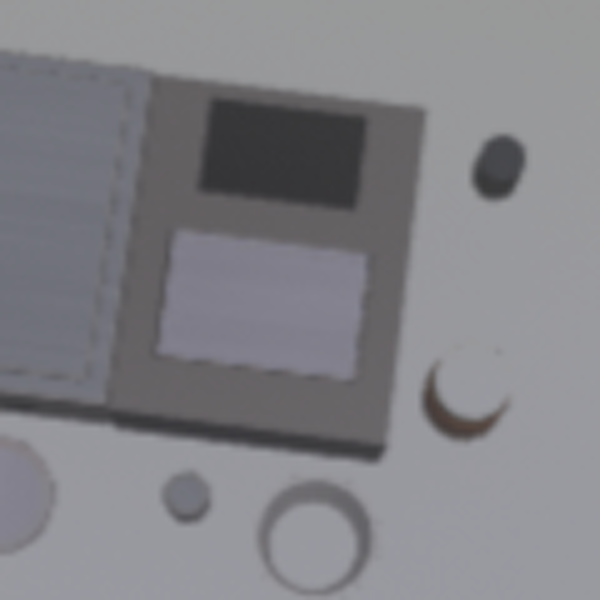

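View pics/scene0c.png

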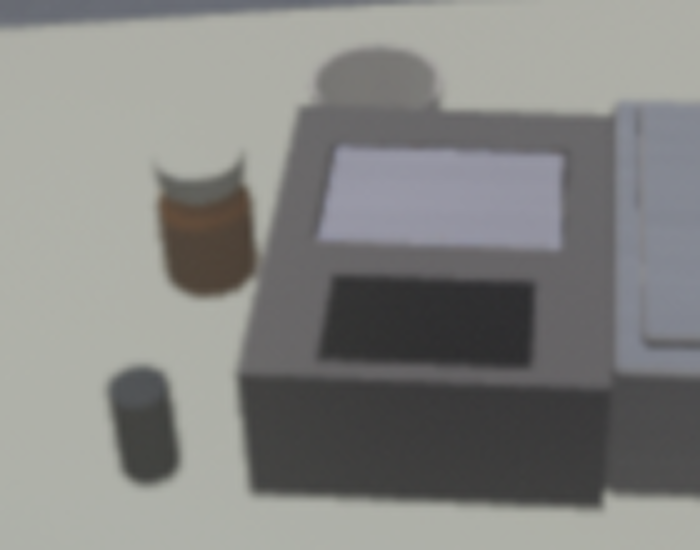

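The top crop shows the flap's corners at crop px about (172,230), (367,252), (355,380) and (158,353). The tappet is at (187,497), the cup at (315,540) and the jar at (475,385). Next I'll cross-check pose and yaw from depth and edges, and locate the bystanders near the fingers' path.

```bash
python3 - <<'E'
from h import *
for n in ("top","scene"):
    z=np.load(f"{n}0.npz"); p,d=z['p'],z['d']
    K,D,R,t=cam(n)
    v,u=np.mgrid[:384,:512]; pts=np.stack([u,v],-1).reshape(-1,1,2).astype(float)
    q=cv2.undistortPoints(pts,K,D).reshape(-1,2); dd=d.reshape(-1)
    X=((np.c_[q,np.ones(len(q))]*dd[:,None])-t)@R
    ok=dd>0
    sel=ok&(X[:,2]>.066)&(X[:,2]<.084)&(np.abs(X[:,0]-.53)<.15)&(X[:,1]>-.24)&(X[:,1]<0.02)
    im=(sel.reshape(384,512)).astype(np.uint8)
    N,l,st,c=cv2.connectedComponentsWithStats(cv2.morphologyEx(im,cv2.MORPH_OPEN,np.ones((3,3))))
    k=1+np.argmax(st[1:,4]); mm=(l==k).reshape(-1)
    rc=cv2.minAreaRect(X[mm][:,:2].astype(np.float32)*1000)
    print(n,"depth console rect mm",rc,"z med",np.median(X[mm][:,2]), cv2.boxPoints(rc).round(1).tolist())
crop=np.array([[425,108],[388,447],[150,75],[108,410],[172,230],[367,252],[355,380],[158,353]])/5+[200,130]-.4
W=ray("top",crop,.075); print("top console",W[:4].round(4).tolist()); print("flap",W[4:].round(4).tolist())
crop=np.array([[240,375],[300,108],[610,387],[614,118],[334,147],[563,155],[561,247],[318,240]])/5+[150,150]-.4
W2=ray("scene",crop,.075); print("sc console",W2[:4].round(4).tolist()); print("flap",W2[4:].round(4).tolist())
def yaw(a,b): e=b-a; return np.degrees(np.arctan2(e[1],e[0])).round(2)
print("top yaws",yaw(W[1],W[0]),yaw(W[3],W[2]),yaw(W[7],W[4]),yaw(W[6],W[5]),yaw(W[1],W[3])-90,yaw(W[5],W[4])-90,yaw(W[6],W[7])-90)
print("sc yaws",yaw(W2[1],W2[0]),yaw(W2[3],W2[2]),yaw(W2[4],W2[7]),yaw(W2[5],W2[6]),yaw(W2[0],W2[2])-90,yaw(W2[4],W2[5])-90,yaw(W2[7],W2[6])-90)
print("flap ctr",W[4:].mean(0),W2[4:].mean(0),"console ctr",W[:4].mean(0),W2[:4].mean(0))
# bystanders, top view, at their tops
c=np.array([[187,492],[315,528],[475,375],[0,495]])/5+[200,130]-.4
for nm,px,h in zip(("tappet","cup","jar","cap"),c,(.042,.055,.075,.018)): print(nm,ray("top",[px],h).round(4))
s=r.sense(); print(Rn.from_quat(s['ee_rot']).as_matrix().round(3))
E
```

```text
top depth console rect mm ((537.8180541992188, -121.9671859741211), (158.94898986816406, 196.3340301513672), 80.01069641113281) z med 0.07586425967413386 [[427.3999938964844, -183.1999969482422], [620.7000122070312, -217.3000030517578], [648.2999877929688, -60.70000076293945], [454.8999938964844, -26.700000762939453]]
scene depth console rect mm ((545.4681396484375, -80.82569885253906), (238.69358825683594, 199.70205688476562), 80.09308624267578) z med 0.07453476493405575 [[426.6000061035156, -181.1999969482422], [623.2999877929688, -215.60000610351562], [664.4000244140625, 19.600000381469727], [467.6000061035156, 53.900001525878906]]
top console [[0.6204, -0.2168, 0.075], [0.4273, -0.1846, 0.075], [0.647, -0.0613, 0.075], [0.4549, -0.0308, 0.075]]
flap [[0.5557, -0.0703, 0.075], [0.5381, -0.1792, 0.075], [0.4656, -0.1685, 0.075], [0.4858, -0.0597, 0.075]]
sc console [[0.6222, -0.2125, 0.075], [0.4331, -0.1802, 0.075], [0.6471, -0.0613, 0.075], [0.4595, -0.0267, 0.075]]
flap [[0.4677, -0.1651, 0.075], [0.4868, -0.0564, 0.075], [0.5552, -0.0678, 0.075], [0.5376, -0.1761, 0.075]]
top yaws -9.45 -9.02 -8.58 -8.4 -10.189999999999998 -9.180000000000007 -10.5
sc yaws -9.7 -10.47 -8.93 -9.47 -9.349999999999994 -9.989999999999995 -9.25
flap ctr [ 0.51130285 -0.11940936  0.075     ] [ 0.51182458 -0.11634202  0.075     ] console ctr [ 0.53742637 -0.12339027  0.075     ] [ 0.54045543 -0.12017592  0.075     ]
tappet [[ 0.4115 -0.0722  0.042 ]]
cup [[ 0.3866 -0.1428  0.055 ]]
jar [[ 0.4654 -0.2353  0.075 ]]
cap [[0.4176 0.0355 0.018 ]]
[[-0.001 -0.931  0.366]
 [-0.001  0.366  0.931]
 [-1.     0.    -0.001]]
```

Both cameras agree to about 3 mm. Yaw is about -9.7° and the hinge is near (0.5455, -0.124).

Opened, the flap leans over the key to about -25 mm from the hinge, so a gripper body centred over the key would hit it. I'll therefore part-open the jaws along the console's x axis and press with the far finger, keeping the near finger in front of the console. First I turn by about 78° and set the opening.

```bash
cat >> h.py <<'E'
Hg=np.array([0.5455,-0.1239]); YAW=np.radians(-9.7)
U=np.array([np.cos(YAW),np.sin(YAW)]); V=np.array([-U[1],U[0]])
def con(p): # hinge coords (s along x, v along y), mm
    e=np.array(p[:2])-Hg; return np.array([e@U,e@V,p[2]-.075])*1000
def st():
    s=r.sense(); M=Rn.from_quat(s['ee_rot']).as_matrix(); f=np.array(s['force'])
    print("t",round(s['time_s'],2),"tcp con mm",con(s['ee_pos']).round(1),"zdir yaw",np.degrees(np.arctan2(M[1,2],M[0,2])).round(2),"tilt",M[:,0].round(3),"F",f.round(1),"w",round(s['gripper_width'],4),"q6",round(s['q'][5],2))
E
python3 -m inch '[0,0,0,1, 0,0,0,1, 0,0,0,1, 0,0,0,1, 0,0,0,1, 0,0,0,1, 0,0,0,1, 0,0,0,0.82]' 0.27 20
python3 -c "from h import *; st()"
```

```text
time_s: 1.1
ee_pos: [0.1921, 0.4884, 0.2191]
ee_rot: [0.061, 0.705, -0.062, 0.704]
force: [0.3, 0.4, -0.8]
gripper_width: 0.0624
t 1.1 tcp con mm [-451.5  544.   144.1] zdir yaw -9.97 tilt [-0.    -0.001 -1.   ] F [ 0.3  0.4 -0.8] w 0.0624 q6 1.3
```

```bash
python3 -m inch '[0,-0.9,0.6,0, 0,-0.9,0.6,0, 0,-0.9,0.6,0, 0,-0.9,0.6,0, 0,-0.9,0.6,0, 0,-0.9,0.6,0, 0,-0.9,0.6,0, 0,-0.9,0.6,0, 0,-0.9,0.6,0, 0,-0.9,0.6,0, 0,-0.9,0.6,0, 0,-0.9,0.6,0]' 
python3 -c "from h import *; st()"
```

```text
time_s: 2.6
ee_pos: [0.4037, 0.0129, 0.2193]
ee_rot: [0.06, 0.705, -0.06, 0.704]
force: [0.9, 0.7, -0.1]
gripper_width: 0.062
t 2.6 tcp con mm [-162.8  111.   144.3] zdir yaw -9.69 tilt [-0.  0. -1.] F [ 0.9  0.7 -0.1] w 0.062 q6 0.11
```

```bash
python3 -m inch '[0,-0.9,0.65,0, 0,-0.9,0.65,0, 0,-0.85,0.65,0, 0.5,0,0.05,0, 0.8,0,0,0, 0.8,0,0,0, 0.3,0,0,0, 0,0,0,0]' 
python3 - <<'E'
from h import *
st(); look("1","top",(160,100,340,240),4)
st(); look("1","scene",(150,110,330,240),4)
E
```

```text
time_s: 3.6
ee_pos: [0.4643, -0.1035, 0.1233]
ee_rot: [0.06, 0.705, -0.059, 0.704]
force: [-0.3, -0.2, 0.7]
gripper_width: 0.0622
t 3.6 tcp con mm [-83.5   6.4  48.3] zdir yaw -9.67 tilt [-0.001  0.    -1.   ] F [-0.3 -0.2  0.7] w 0.0622 q6 -0.13
t 3.65 tcp con mm [-82.9   6.4  49.4] zdir yaw -9.67 tilt [ 0.001 -0.    -1.   ] F [ 0.4 -0.2  1.1] w 0.0622 q6 -0.13
```

View pics/scene1.png

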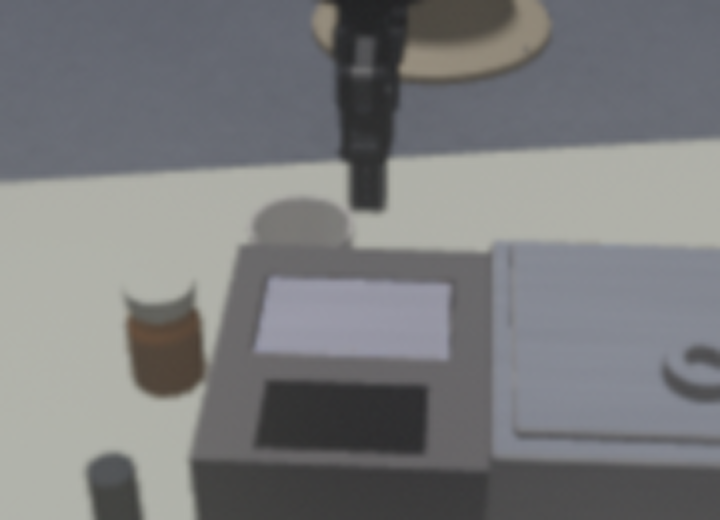

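View pics/top1.png

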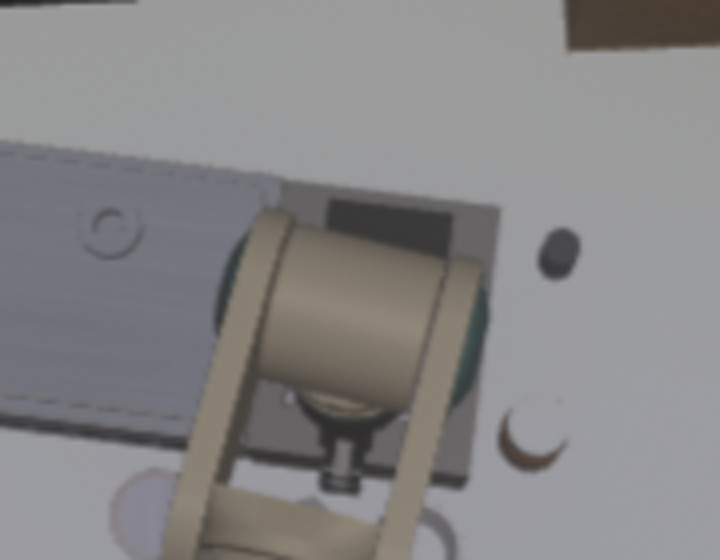

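The scene view shows the far fingertip at crop (368,210), above and in front of the flap. In the top view only the near finger shows, at crop (342,485), ahead of the console's front edge. I'll measure the fingertip from the depth.

```bash
python3 - <<'E'
from h import *
for n,box in (("scene",(225,140,260,170)),("top",(235,200,260,232))):
    z=np.load(f"{n}1.npz"); d=z['d'];p=z['p']; K,D,R,t=cam(n)
    x0,y0,x1,y1=box
    for v in range(y0,y1,2):
        row=[]
        for u in range(x0,x1):
            if d[v,u]>0 and p[v,u].max()<75:
                q=cv2.undistortPoints(np.array([[[u,v]]],float),K,D)[0,0]
                X=R.T@(np.array([q[0],q[1],1])*d[v,u]-t); row.append(con(X))
        if row:
            a=np.array(row); print(n,v,len(a),"med",np.median(a,0).round(1),"v range",a[:,1].min().round(1),a[:,1].max().round(1))
E
```

```text
scene 140 13 med [-16.5  10.2 141.1] v range -2.2 20.3
scene 142 13 med [-17.7  10.1 135.4] v range -23.6 20.3
scene 144 13 med [-33.4   8.7 121.2] v range -2.4 20.3
scene 146 13 med [-21.5   9.5 123.7] v range -2.7 21.3
scene 148 12 med [-20.5   8.6 119.5] v range -2.9 20.3
scene 150 9 med [-20.3   9.6 114.6] v range 1.0 18.1
scene 152 8 med [-39.7   9.3  97.6] v range 2.0 16.8
scene 154 8 med [-37.1   9.5  94.1] v range 1.8 16.8
scene 156 8 med [-37.7   9.5  88.6] v range 1.7 16.7
scene 158 7 med [-38.3  10.5  83.1] v range 1.8 16.8
scene 160 7 med [-37.2   8.3  78.5] v range 1.8 14.9
top 200 2 med [-114.7   28.8  262.1] v range 27.3 30.3
top 202 7 med [-119.3   20.2  268.4] v range -21.9 28.9
top 204 18 med [-117.9    0.9  250.7] v range -22.3 26.8
top 206 17 med [-118.5    2.2  222.3] v range -15.8 21.8
top 208 13 med [-118.9    4.6  196. ] v range -9.3 20.7
top 210 9 med [-119.6   -0.2  165.6] v range -9.2 20.4
top 212 8 med [-118.4   -1.5  133.1] v range -9.8 17.6
top 214 11 med [-105.3   24.    -0.8] v range -5.3 38.1
top 216 14 med [-105.9    7.2   -6.6] v range -15.2 39.0
top 218 9 med [-105.5  -12.8  -40.2] v range -24.1 14.3
top 220 4 med [-143.3   -1.8  172.3] v range -5.5 13.6
top 222 3 med [-148.    -1.2  167.5] v range -3.6 1.2
```

```bash
python3 - <<'E'
from h import *
def w(s,v,z): a=Hg+(s*U+v*V)/1000; return [a[0],a[1],.075+z/1000]
for n in("scene","top"):
    for nm,P in (("far tip",(-45,6,29)),("far outer z29",(-37,6,29)),("near tip",(-121,6,29)),("tcp",(-83,6,48)),("console front mid",(-104,0,0)),("flapc",(-35,0,0)),("far z75",(-45,6,75))):
        print(n,nm,proj(n,[w(*P)]).round(1))
z=np.load("scene1.npz"); im=z['p'][100:210,200:300,::-1]
im=np.clip(im.astype(float)*1.6,0,255).astype(np.uint8)
cv2.imwrite("pics/scene1z.png",cv2.resize(im,None,fx=5,fy=5,interpolation=cv2.INTER_NEAREST))
p0=np.load("scene0.npz")['p'].astype(int); d=np.abs(z['p'].astype(int)-p0).sum(2)
m=(d>40); 
for v in range(140,190,3): 
    u=np.where(m[v,200:300])[0]; print(v, (u.min()+200,u.max()+200,len(u)) if len(u) else None)
E
```

```text
scene far tip [[240.4 176.1]]
scene far outer z29 [[240.1 178.1]]
scene near tip [[242.3 158. ]]
scene tcp [[241.3 160. ]]
scene console front mid [[239.6 171.5]]
scene flapc [[237.6 188.6]]
scene far z75 [[240.2 159.3]]
top far tip [[249.1 191.6]]
top far outer z29 [[249.5 188.7]]
top near tip [[245.7 218.9]]
top tcp [[247.4 204. ]]
top console front mid [[248.6 214.7]]
top flapc [[251.7 190.4]]
top far z75 [[249.2 188.1]]
140 (np.int64(234), np.int64(248), 15)
143 (np.int64(235), np.int64(248), 14)
146 (np.int64(235), np.int64(247), 13)
149 (np.int64(235), np.int64(247), 13)
152 (np.int64(236), np.int64(247), 12)
155 (np.int64(236), np.int64(246), 11)
158 (np.int64(236), np.int64(247), 12)
161 (np.int64(237), np.int64(246), 10)
164 None
167 None
170 None
173 None
176 None
179 None
182 None
185 None
188 None
```

View pics/scene1z.png

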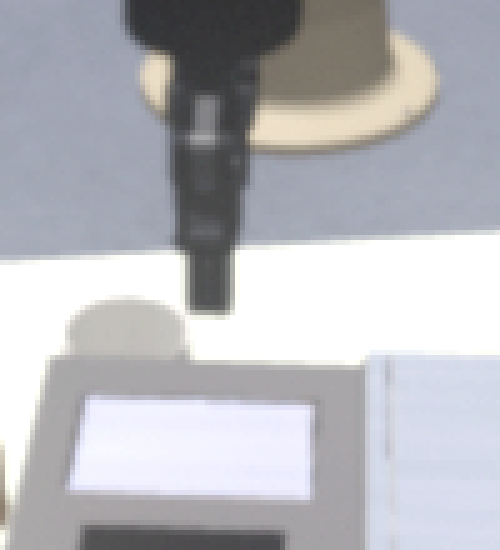

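```bash
python3 - <<'E'
from h import *
for n in("scene","top"):
    print(n,"tcp0",proj(n,[[.192,.488,.219],[.192,.488,.2],[0,0,0],[0.07,0,0]]).round(1).tolist())
    K,D,R,t=cam(n); print("cam pos",(-R.T@t).round(3))
z=np.load("scene1.npz"); d=z['d']
for v in range(100,166,4):
    print(v,[round(float(x),3) for x in d[v,234:250:2]])
s=r.sense(); print(np.array(s['q']).round(4).tolist(), s['ee_pos'])
p=z['p'][0:200,150:350,::-1]; cv2.imwrite("pics/scene1w.png",cv2.resize(p,None,fx=3,fy=3,interpolation=cv2.INTER_CUBIC))
E
```

```text
scene tcp0 [[424.8, 73.6], [423.2, 79.5], [256.5, 116.0], [259.3, 125.2]]
cam pos [ 1.175 -0.177  0.594]
top tcp0 [[5.5, 319.9], [9.2, 319.5], [217.2, 379.9], [216.4, 353.4]]
cam pos [ 0.237 -0.095  1.42 ]
100 [0.718, 0.718, 0.717, 0.715, 0.716, 0.717, 0.717, 0.717]
104 [0.723, 0.723, 0.721, 0.722, 0.722, 0.723, 0.721, 0.726]
108 [0.731, 0.727, 0.728, 0.726, 0.726, 0.728, 0.727, 0.728]
112 [0.784, 0.735, 0.734, 0.734, 0.734, 0.735, 0.734, 0.785]
116 [0.766, 0.741, 0.738, 0.738, 0.739, 0.738, 0.74, 0.764]
120 [0.766, 0.744, 0.0, 0.743, 0.743, 0.741, 0.744, 0.765]
124 [0.765, 0.754, 0.747, 0.735, 0.735, 0.744, 0.75, 0.765]
128 [0.721, 0.722, 0.722, 0.726, 0.723, 0.723, 0.72, 0.767]
132 [0.771, 0.729, 0.73, 0.727, 0.728, 0.728, 0.73, 0.769]
136 [0.773, 0.734, 0.738, 0.743, 0.744, 0.735, 0.735, 0.766]
140 [1.168, 0.74, 0.741, 0.741, 0.742, 0.741, 0.741, 1.165]
144 [1.147, 0.75, 0.767, 0.769, 0.768, 0.749, 0.747, 1.148]
148 [1.133, 0.758, 0.758, 0.758, 0.758, 0.755, 0.755, 1.129]
152 [1.112, 1.107, 0.784, 0.787, 0.788, 0.786, 0.792, 1.106]
156 [1.092, 1.09, 0.793, 0.79, 0.79, 0.789, 0.799, 1.095]
160 [1.073, 1.073, 0.796, 0.794, 0.795, 0.797, 0.803, 1.071]
164 [0.975, 0.968, 1.057, 1.057, 1.06, 1.058, 1.057, 1.054]
[-0.297, -0.0355, 1.6792, 0.0001, 1.4959, -0.1282] [ 0.46519483 -0.10375988  0.12493934]
```

View pics/scene1w.png

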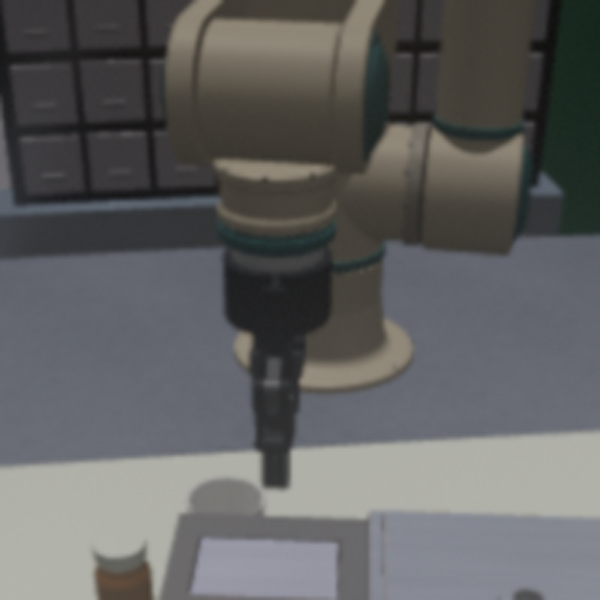

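```bash
python3 - <<'E'
from h import *
z=np.load("scene0.npz"); p=z['p'][0:130,370:512,::-1]; p=np.clip(p*1.5,0,255).astype(np.uint8)
cv2.imwrite("pics/s0z.png",cv2.resize(p,None,fx=4,fy=4,interpolation=cv2.INTER_CUBIC))
z=np.load("top1.npz"); p=z['p'][170:240,215:290,::-1]; p=np.clip(p*1.5,0,255).astype(np.uint8)
cv2.imwrite("pics/t1z.png",cv2.resize(p,None,fx=8,fy=8,interpolation=cv2.INTER_CUBIC))
E
```

```text
(no output)
```

View pics/s0z.png

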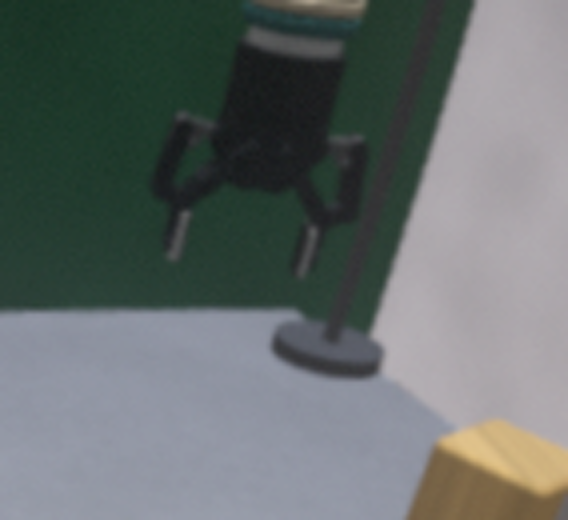

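View pics/t1z.png

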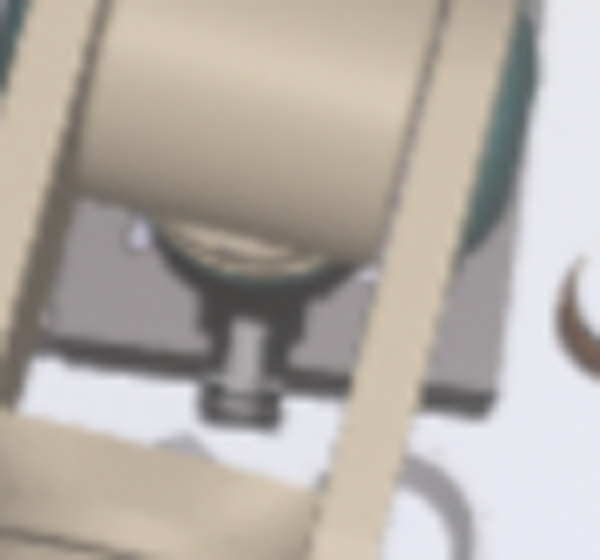

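```bash
python3 - <<'E'
from h import *
def X3(n,tag,u,v):
    d=np.load(f"{n}{tag}.npz")['d']; K,D,R,t=cam(n)
    q=cv2.undistortPoints(np.array([[[u,v]]],float),K,D)[0,0]; dd=np.median(d[v-1:v+2,u-1:u+2])
    return R.T@(np.array([q[0],q[1],1])*dd-t),dd
for v in list(range(70,166,4)):
    X,dd=X3("scene","1",241,v); print(v,con(X).round(0),round(float(dd),3))
print("scene0 tips")
for u,v in((415,58),(414,62),(446,66),(447,62),(437,44),(433,30)):
    X,dd=X3("scene","0",u,v); print(u,v,X.round(3),dd)
# known surfaces for depth check
for nm,(u,v) in {"flap":(239,190),"window":(237,213),"table":(150,250),"base":(258,118)}.items():
    X,dd=X3("scene","0",u,v); print(nm,X.round(3))
E
```

```text
70 [-45.   9. 278.] 0.678
74 [-44.   9. 270.] 0.682
78 [-46.   9. 261.] 0.689
82 [-43.   9. 255.] 0.691
86 [-51.   9. 243.] 0.704
90 [-50.   9. 235.] 0.708
94 [-57.   8. 224.] 0.721
98 [-44.   9. 221.] 0.712
102 [-44.   9. 212.] 0.718
106 [-45.   9. 203.] 0.725
110 [-46.   9. 194.] 0.731
114 [-45.   9. 186.] 0.736
118 [-46.   8. 176.] 0.743
122 [-37.   9. 171.] 0.739
126 [-22.  10. 170.] 0.727
130 [-15.  10. 165.] 0.725
134 [-15.  10. 156.] 0.731
138 [-17.  10. 145.] 0.739
142 [-17.  10. 136.] 0.745
146 [-24.  10. 122.] 0.759
150 [-22.  10. 114.] 0.762
154 [-39.   8.  93.] 0.789
158 [-39.   8.  83.] 0.795
162 [-44.   8.  68.] 0.809
scene0 tips
415 58 [0.187 0.444 0.266] 1.0319945
414 62 [0.183 0.447 0.252] 1.0437667
446 66 [0.221 0.532 0.254] 1.0219852
447 62 [0.22  0.532 0.266] 1.0153835
437 44 [0.206 0.492 0.314] 0.9921343
433 30 [0.199 0.471 0.352] 0.97159237
flap [ 0.516 -0.115  0.074]
window [ 0.596 -0.128  0.076]
table [ 0.614 -0.324  0.002]
base [ 0.072 -0.006  0.029]
```

In the depth data the fingertips sit about 40 mm higher than the TCP reading plus 19 mm implies, and the linkage knuckles bulge to about 68 mm from the centre line. I can't trust the nominal tip length, so I'll calibrate it by guarded contact.

The knuckle bulge rules out jaws along x. I'll shut the jaws and turn 90°, so the narrow side of the fingers faces the flap, then look again.

```bash
python3 -m inch '[0,0,0,1, 0,0,0,1, 0,0,0,1, 0,0,0,1, 0,0,0,1, 0,0,0,1, 0,0,0,1, 0,0,0,1, 0,0,0,1, 0,0,0,0]' 1 40
python3 - <<'E'
from h import *
st(); look("2","scene",(190,60,320,200),4); look("2","top",(160,100,340,240),4)
def X3(n,tag,u,v):
    d=np.load(f"{n}{tag}.npz")['d']; K,D,R,t=cam(n)
    q=cv2.undistortPoints(np.array([[[u,v]]],float),K,D)[0,0]; dd=np.median(d[v-1:v+2,u-1:u+2])
    return R.T@(np.array([q[0],q[1],1])*dd-t),dd
for v in list(range(90,186,4)):
    X,dd=X3("scene","2",241,v); print(v,con(X).round(0),round(float(dd),3))
E
```

```text
time_s: 4.95
ee_pos: [0.4652, -0.1038, 0.125]
ee_rot: [0.54, 0.456, -0.54, 0.457]
force: [0.3, -0.2, -0.3]
gripper_width: 0.0001
t 4.95 tcp con mm [-82.5   6.3  50. ] zdir yaw -99.58 tilt [ 0.002 -0.001 -1.   ] F [ 0.3 -0.2 -0.3] w 0.0001 q6 1.44
90 [-51.   9. 235.] 0.709
94 [-44.   9. 230.] 0.707
98 [-45.   9. 221.] 0.713
102 [-44.   9. 213.] 0.718
106 [-46.   9. 203.] 0.725
110 [-46.   9. 194.] 0.731
114 [-72.   7. 172.] 0.765
118 [-71.   7. 163.] 0.77
122 [-72.   7. 153.] 0.777
126 [-71.   7. 144.] 0.782
130 [-78.   6. 130.] 0.796
134 [-90.   5. 113.] 0.816
138 [-79.   6. 110.] 0.81
142 [-76.   6. 101.] 0.813
146 [-70.   6.  94.] 0.813
150 [-71.   6.  83.] 0.82
154 [-70.   6.  73.] 0.826
158 [-275.   -8.  -72.] 1.077
162 [-257.   -7.  -74.] 1.063
166 [-237.   -5.  -74.] 1.048
170 [-218.   -4.  -75.] 1.034
174 [-94.   4.  -0.] 0.891
178 [-78.   5.  -1.] 0.878
182 [-62.   6.  -0.] 0.865
```

View pics/scene2.png

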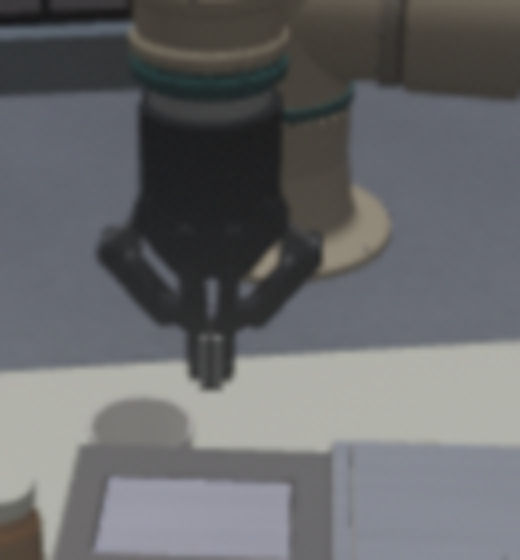

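The shut fingertips end at crop (210,388), image row 157. That puts them about 67 mm above the console with the TCP reading 50, so the tips appear about 18 mm above the reported TCP rather than 19 mm below it. The body starts about 110 mm above the tips. I'll move over the press point and go down in guarded steps, watching the force.

```bash
python3 -m inch '[0,0.4,0.1,0, 0.3,0.4,0,0, 0.3,0,0,0, 0,0,0,0]' | grep -E "time|force"
python3 -c "from h import *; st()"
python3 -m inch '[0.05,0,0,0, 0.05,0,0,0, 0.05,0,0,0]' | grep -E "time|force|pos"
python3 -m inch '[0.05,0,0,0, 0.05,0,0,0, 0.05,0,0,0]' | grep -E "time|force|pos"
python3 - <<'E'
from h import *
st(); look("3","scene",(190,60,320,200),4)
E
```

```text
time_s: 5.55
force: [0.1, 0.1, 0.3]
t 5.55 tcp con mm [-52.4   2.5  23.3] zdir yaw -99.6 tilt [-0.003  0.001 -1.   ] F [0.1 0.1 0.3] w -0.0002 q6 1.44
time_s: 5.92
ee_pos: [0.4955, -0.1129, 0.0938]
force: [-0.1, 0.4, 0.3]
time_s: 6.3
ee_pos: [0.4954, -0.1129, 0.0874]
force: [-0.3, 0.0, 0.6]
t 6.3 tcp con mm [-51.2   2.4  12.4] zdir yaw -99.67 tilt [-0.  0. -1.] F [-0.3  0.   0.6] w -0.0002 q6 1.44
```

View pics/scene3.png

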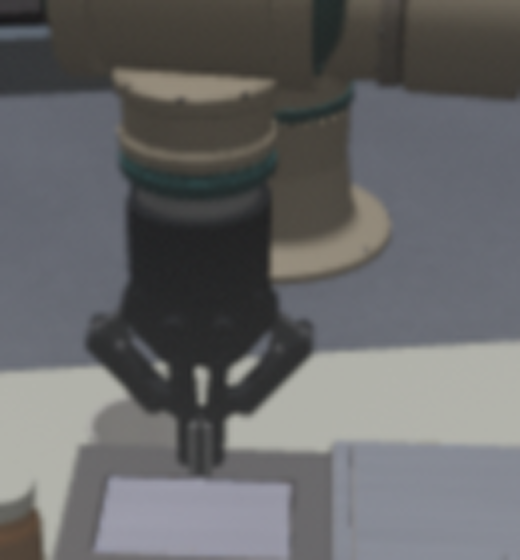

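There is no contact with TCP at +12. The image puts the tip at crop (200,472), about 30 mm above the flap, so the picture is right and contact should come at about TCP -19.

```bash
python3 -m inch '[0.3,0,0,0, 0.25,0,0,0, 0.05,0,0,0, 0,0,0,0]' | grep -E "time|force|pos"
for i in 1; do python3 -m inch '[0.04,0,0,0, 0.04,0,0,0]' | grep -E "time|force|pos"; done
python3 - <<'E'
from h import *
st()
E
```

```text
time_s: 6.85
ee_pos: [0.4952, -0.1129, 0.0635]
force: [-1.5, 0.7, 1.2]
time_s: 7.1
ee_pos: [0.4956, -0.113, 0.0606]
force: [-1.3, -0.6, 2.2]
t 7.1 tcp con mm [-51.1   2.4 -14.4] zdir yaw -99.67 tilt [ 0.001 -0.    -1.   ] F [-1.3 -0.6  2.2] w 0.0001 q6 1.44
```

```bash
python3 -m inch '[0.05,0,0,0, 0,0,0,0]' | grep -E "time|force|pos"
python3 -m inch '[0.05,0,0,0, 0,0,0,0]' | grep -E "time|force|pos"
python3 - <<'E'
from h import *
st(); look("4","scene",(190,60,320,200),4)
E
```

```text
time_s: 7.35
ee_pos: [0.4957, -0.113, 0.0589]
force: [-2.4, 1.0, 5.8]
time_s: 7.6
ee_pos: [0.4958, -0.113, 0.0582]
force: [-7.6, 2.4, 13.8]
t 7.6 tcp con mm [-50.8   2.4 -16.8] zdir yaw -99.67 tilt [ 0.001 -0.    -1.   ] F [-7.6  2.4 13.8] w 0.0001 q6 1.44
```

View pics/scene4.png

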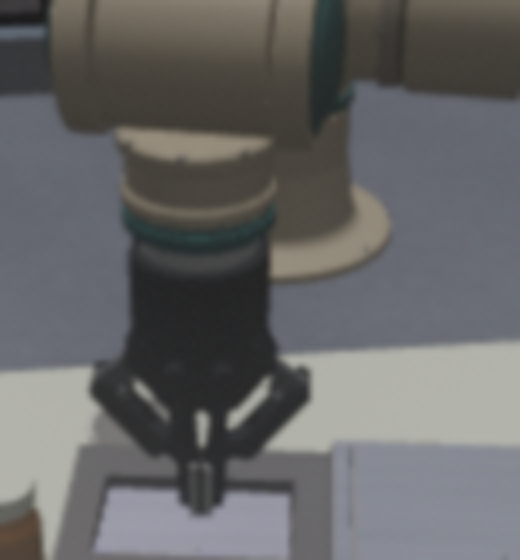

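Force rose to 14 N and the flap's front edge shows a dark gap, so it is pressed in to its stop. I hold briefly, then lift straight up to let go.

```bash
python3 -m inch '[0,0,0,0, -0.2,0,0,0, -0.6,0,0,0, -0.8,0,0,0, -0.8,0,0,0, -0.6,0,0,0, 0,0,0,0, 0,0,0,0, 0,0,0,0]' | grep -E "time|force|pos"
python3 - <<'E'
from h import *
st(); look("5","scene",(190,60,320,230),4)
E
```

```text
time_s: 8.78
ee_pos: [0.4948, -0.1127, 0.1747]
force: [-0.6, 0.7, -0.5]
t 8.78 tcp con mm [-51.8   2.5  99.7] zdir yaw -99.68 tilt [-0.002  0.001 -1.   ] F [-0.6  0.7 -0.5] w -0.0002 q6 1.44
```

View pics/scene5.png

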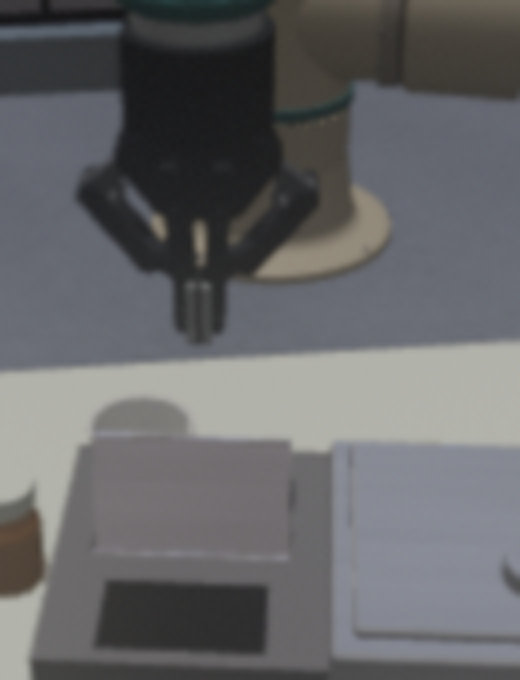

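The flap has popped open. Its free edge is at crop y ≈ 437 and the hinge at y ≈ 555, with the tool clear above. The contact gave the tip at about TCP + 12 mm. Next I shift 24 mm to +y and go down onto the round key.

```bash
python3 - <<'E'
from h import *
e=np.array([[95,436],[290,440]])/4+[190,60]
for w in ray("scene",e,.075+.063): print(con(w).round(1))
e=np.array([[95,553],[290,557]])/4+[190,60]
for w in ray("scene",e,.075): print(con(w).round(1))
E
python3 -m inch '[0,0,-0.6,0, 0.5,0,0,0, 0.6,0,0,0, 0.6,0,0,0, 0.6,0,0,0, 0.4,0,0,0, 0.2,0,0,0, 0,0,0,0]' | grep -E "time|force|pos"
python3 - <<'E'
from h import *
st(); look("6","scene",(190,60,320,230),4)
E
```

```text
[-21.5 -50.9  63. ]
[-23.4  56.3  63. ]
[  3.2 -51.3  -0. ]
[ 0.9 58.6 -0. ]
time_s: 9.82
ee_pos: [0.4994, -0.0893, 0.0602]
force: [0.4, -0.4, 0.1]
t 9.82 tcp con mm [-51.3  26.4 -14.8] zdir yaw -99.67 tilt [-0.  0. -1.] F [ 0.4 -0.4  0.1] w -0.0001 q6 1.49
```

View pics/scene6.png

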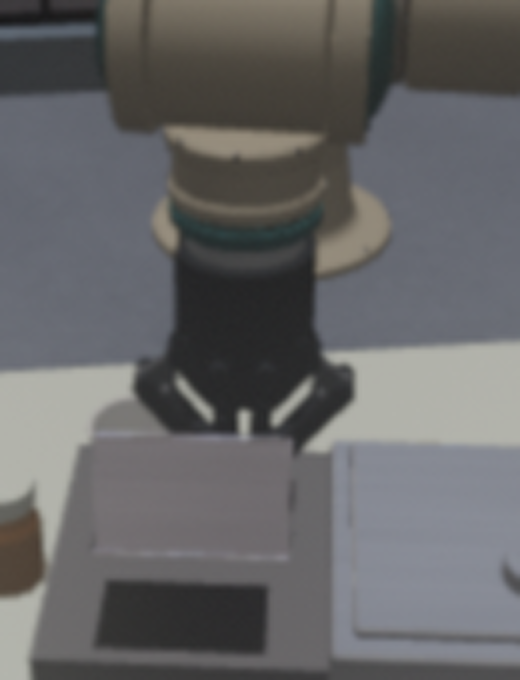

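The edges match the model within about 3 mm, and the fingers are in front of the flap without touching it. I continue down in guarded steps.

```bash
python3 -m inch '[0.1,0,0,0, 0.1,0,0,0, 0,0,0,0]' | grep -E "time|force|pos"
python3 -m inch '[0.05,0,0,0, 0.05,0,0,0]' | grep -E "time|force|pos"
```

```text
time_s: 10.25
ee_pos: [0.4993, -0.0892, 0.0521]
force: [0.5, -0.8, -0.0]
time_s: 10.5
ee_pos: [0.4996, -0.0893, 0.0486]
force: [-1.9, 0.8, 2.5]
```

```bash
python3 -m inch '[0.05,0,0,0, 0,0,0,0]' | grep -E "time|force|pos"
python3 -m inch '[0.05,0,0,0, 0,0,0,0]' | grep -E "time|force|pos"

```

```text
time_s: 10.75
ee_pos: [0.4996, -0.0893, 0.0468]
force: [-3.0, 0.4, 5.8]
time_s: 11.0
ee_pos: [0.4997, -0.0893, 0.0466]
force: [-8.7, 3.3, 18.7]
```

The key bottomed: the tool stopped at z = 46.6 mm, with force jumping from 5.8 to 18.7 N, about 5 mm below where the key's top should be. Now I lift straight up and out.

```bash
python3 -m inch '[0,0,0,0, -0.1,0,0,0, -0.2,0,0,0, -0.6,0,0,0, -0.8,0,0,0, -0.8,0,0,0, -0.8,0,0,0, 0,0,0.65,0, 0,0,0,0]' | grep -E "time|force|pos"
python3 - <<'E'
from h import *
st(); look("7","scene",(190,60,320,230),4); look("7","top",(160,100,340,240),4)
E
```

```text
time_s: 12.12
ee_pos: [0.4949, -0.1158, 0.1764]
force: [-0.3, 0.1, -0.1]
t 12.12 tcp con mm [-51.3  -0.5 101.4] zdir yaw -99.78 tilt [ 0. -0. -1.] F [-0.3  0.1 -0.1] w 0.0001 q6 1.44
```

View pics/scene7.png

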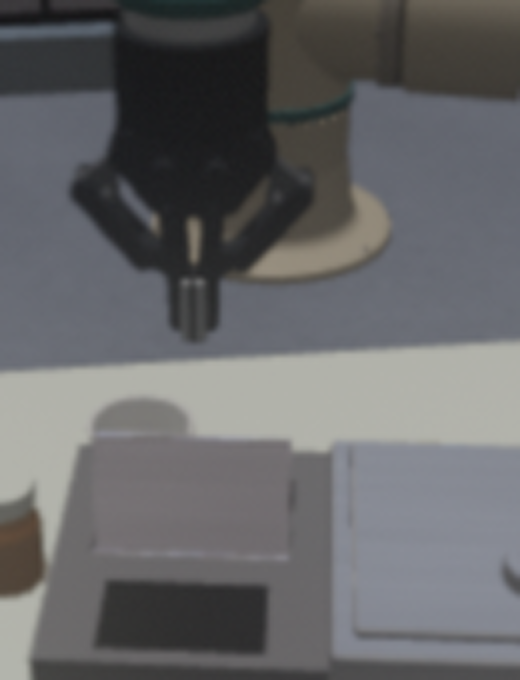

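View pics/top7.png

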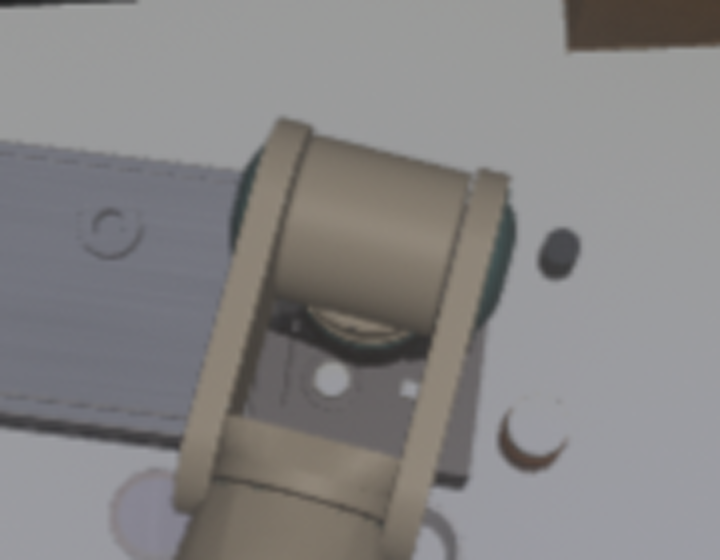

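The top view shows the round key up at crop (332,378) and the square key up at (409,388). In the scene view the flap is still open and the jar and cup look unchanged. I check the key's position, then cross over the flap and go down behind it.

```bash
python3 - <<'E'
from h import *
e=np.array([[332,378],[409,388]])/4+[160,100]
for w in ray("top",e,.0635): print("key con",con(w).round(1))
E
python3 -m inch '[0,0.5,0,0, 0,0.5,0,0, 0,0.48,0,0, 0.4,0,0,0, 0.6,0,0,0, 0.5,0,0,0, 0.2,0,0,0, 0,0,0,0]' | grep -E "time|force|pos"
python3 - <<'E'
from h import *
st(); look("8","scene",(190,60,320,230),4)
E
```

```text
key con [-47.3  23.  -11.5]
key con [-47.7 -31.6 -11.5]
time_s: 13.22
ee_pos: [0.5528, -0.1244, 0.1076]
force: [0.6, -0.6, -0.0]
t 13.22 tcp con mm [ 7.2  0.7 32.6] zdir yaw -99.66 tilt [-0.002  0.001 -1.   ] F [ 0.6 -0.6 -0. ] w 0.0001 q6 1.45
```

View pics/scene8.png

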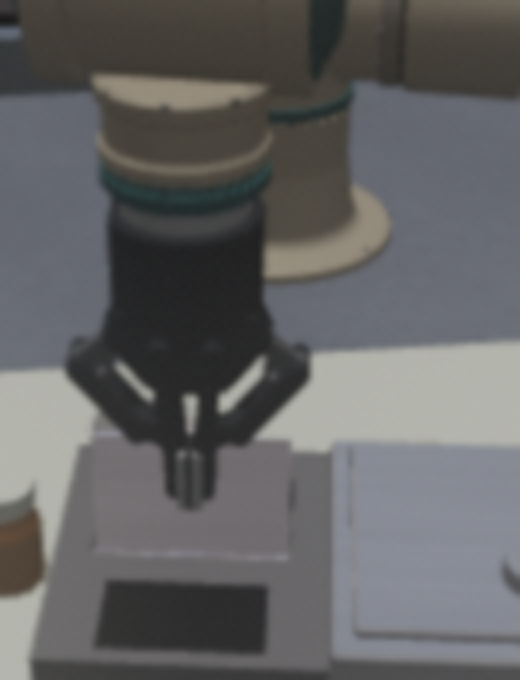

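The key measured at (-47, +23) against a nominal (-46, +26), so the frame is good to about 3 mm. The fingertips are now behind the flap at crop (190,505). I push it over slowly along an arc.

```bash
python3 -m inch '[0,-0.17,0,0, 0,-0.17,0,0, 0.05,-0.11,0,0, 0.05,-0.11,0,0, 0.055,-0.12,0,0, 0.055,-0.12,0,0, 0.085,-0.1,0,0, 0.085,-0.1,0,0]' | grep -E "time|force|pos"
python3 - <<'E'
from h import *
st(); look("9","scene",(190,60,320,230),4)
E
```

```text
time_s: 14.28
ee_pos: [0.5139, -0.1181, 0.093]
force: [2.8, -0.6, 0.9]
t 14.28 tcp con mm [-32.1   0.4  18. ] zdir yaw -99.67 tilt [ 0. -0. -1.] F [ 2.8 -0.6  0.9] w 0.0002 q6 1.44
```

View pics/scene9.png

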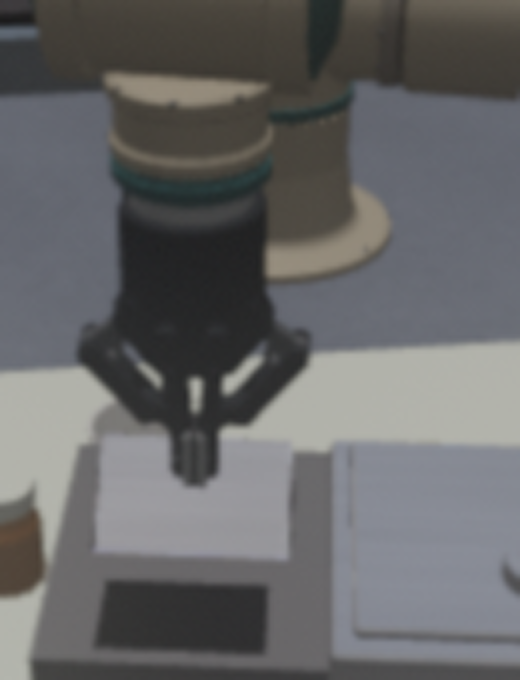

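The flap is about half closed and brighter, in contact at crop (195,485), with a force of about 3 N as expected. I continue to flush, then press in gently.

```bash
python3 -m inch '[0.1,-0.1,0,0, 0.1,-0.1,0,0, 0.13,-0.07,0,0, 0.13,-0.07,0,0, 0.1,-0.02,0,0, 0.1,-0.02,0,0, 0.08,-0.02,0,0]' | grep -E "time|force|pos"
python3 - <<'E'
from h import *
st(); look("10","scene",(190,60,320,230),4)
E
```

```text
time_s: 15.2
ee_pos: [0.4983, -0.1155, 0.0634]
force: [1.6, -0.2, 2.7]
t 15.2 tcp con mm [-47.9   0.4 -11.6] zdir yaw -99.67 tilt [ 0.  0. -1.] F [ 1.6 -0.2  2.7] w 0.0003 q6 1.44
```

View pics/scene10.png

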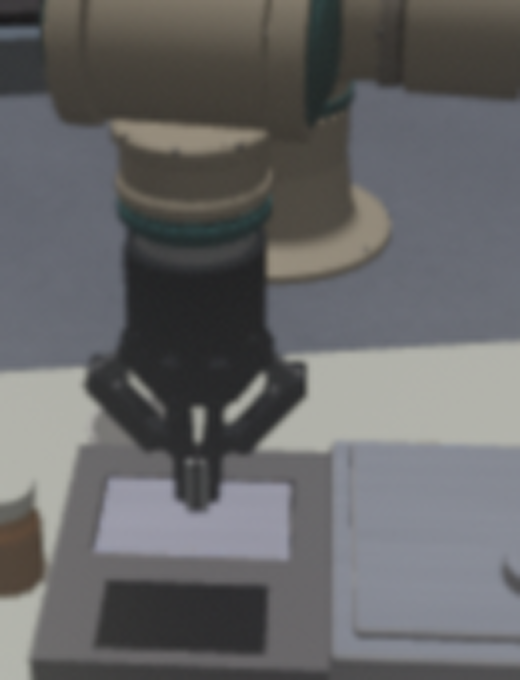

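The flap is down, about flush. Now I press in to the stop in small steps.

```bash
python3 -m inch '[0.05,0,0,0, 0.04,0,0,0, 0,0,0,0]' | grep -E "time|force|pos"
python3 -m inch '[0.04,0,0,0, 0,0,0,0]' | grep -E "time|force|pos"
```

```text
time_s: 15.62
ee_pos: [0.4981, -0.1154, 0.0598]
force: [-0.1, -0.8, 2.8]
time_s: 15.88
ee_pos: [0.4982, -0.1154, 0.059]
force: [-2.1, 1.6, 8.1]
```

```bash
python3 -m inch '[0.04,0,0,0, 0,0,0,0, 0,0,0,0, 0,0,0,0]' | grep -E "time|force|pos"
```

```text
time_s: 16.38
ee_pos: [0.4983, -0.1155, 0.0585]
force: [-6.2, 1.9, 15.4]
```

The hard stop is reached at 15 N and z = 58.5 mm, matching the first press (58.2 mm). I release by lifting straight up, then wait and check.

```bash
python3 -m inch '[-0.08,0,0,0, -0.1,0,0,0, -0.2,0,0,0, -0.6,0,0,0, -0.8,0,0,0, -0.8,0,0,0, -0.6,-0.5,0,0, 0,-0.9,0,0, 0,-0.9,0,0, 0,-0.5,0,0, 0,0,0,0, 0,0,0,0]' | grep -E "time|force|pos"
python3 -m inch '[0,0,0,0, 0,0,0,0, 0,0,0,0, 0,0,0,0]' | grep -E "time|force|pos"
python3 - <<'E'
from h import *
st(); look("11","scene",(150,60,330,230),4); look("11","top",(160,100,340,240),4)
E
```

```text
time_s: 17.88
ee_pos: [0.3883, -0.0967, 0.1841]
force: [0.1, -0.1, 0.0]
time_s: 18.38
ee_pos: [0.3879, -0.0966, 0.1839]
force: [0.5, -1.1, -0.8]
t 18.38 tcp con mm [-160.     0.3  108.9] zdir yaw -99.67 tilt [-0.  0. -1.] F [ 0.5 -1.1 -0.8] w -0.0 q6 1.4
```

View pics/scene11.png

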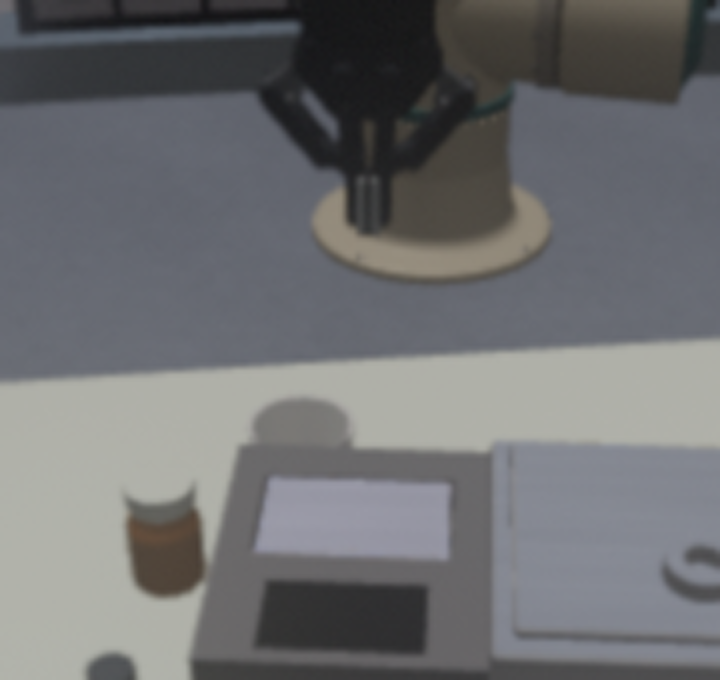

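View pics/top11.png

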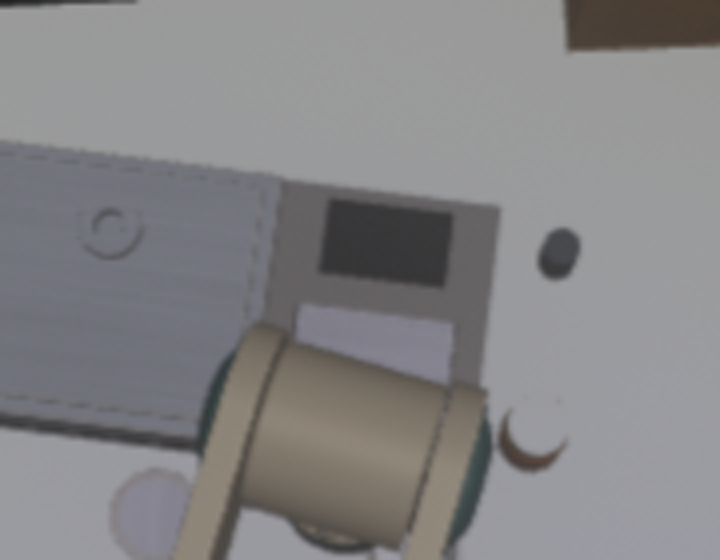

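The flap is flat at crop (352,517), as at the start, and the jar, cup, bearing, bushing and cap look unmoved. I check this numerically against the first picture.

```bash
python3 - <<'E'
from h import *
p,d=r.camera("scene"); a=np.load("scene0.npz")['p'].astype(int)
df=np.abs(cv2.GaussianBlur(p,(3,3),0).astype(int)-cv2.GaussianBlur(a.astype(np.uint8),(3,3),0).astype(int)).sum(2)
m=df>30
for nm,(x0,y0,x1,y1) in dict(flap=(205,172,272,206),jar=(175,170,203,212),bushing=(165,218,190,250),driver=(75,175,125,230),bearing=(310,188,345,215),cup=(208,155,240,172),console=(200,172,275,250)).items():
    print(nm,"changed px",int(m[y0:y1,x0:x1].sum()),"max",df[y0:y1,x0:x1].max())
q,d2=r.camera("top"); b=np.load("top0.npz")['p']
df=np.abs(cv2.GaussianBlur(q,(3,3),0).astype(int)-cv2.GaussianBlur(b,(3,3),0).astype(int)).sum(2)
for nm,(x0,y0,x1,y1) in dict(cap=(186,214,206,242),jar=(285,195,305,220),bushing=(292,152,308,172),driver=(345,180,400,242),bearing=(178,148,198,168)).items(): print("top",nm,int((df[y0:y1,x0:x1]>30).sum()),df[y0:y1,x0:x1].max())
K,D,R,t=cam("scene"); Z=[]
for v in range(183,198,3):
  for u in range(222,256,4):
    w=cv2.undistortPoints(np.array([[[u,v]]],float),K,D)[0,0]; Z.append(con(R.T@(np.array([w[0],w[1],1])*d[v,u]-t)))
Z=np.array(Z); c=np.polyfit(Z[:,0],Z[:,2],1); print("flap tilt rad",c[0].round(4),"z med",np.median(Z[:,2]).round(2)); st()
cv2.imwrite("pics/top12.png",cv2.resize(q[190:260,180:300,::-1],None,fx=6,fy=6))
E
```

```text
flap changed px 0 max 14
jar changed px 0 max 6
bushing changed px 0 max 6
driver changed px 0 max 6
bearing changed px 0 max 6
cup changed px 0 max 6
console changed px 0 max 14
top cap 10 67
top jar 0 14
top bushing 0 7
top driver 0 7
top bearing 0 6
flap tilt rad -0.0142 z med -0.53
t 18.57 tcp con mm [-160.     0.3  109. ] zdir yaw -99.67 tilt [ 0.  0. -1.] F [ 0.9  0.3 -0.9] w -0.0002 q6 1.4
```

View pics/top12.png

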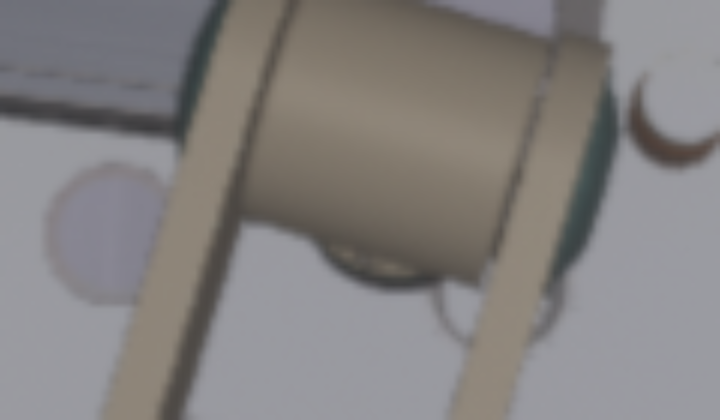

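```bash
python3 -c "
from h import *
print(r.hand_in()); st()"
```

```text
the job is handed in; nothing more can be done
None
the job is handed in; nothing more can be done
```

The cleaner is started and the job was handed in at about 18.6 s of the 51 s allowed. Nothing reported a verdict.

**What I did, in order:**
1. I pressed the flap in to its stop (about 14 N) and let go, and it popped open.
2. I pressed the round key to its hard stop (about 19 N) and lifted off. The next top view shows both keys; the square key was never touched, going by the tool's positions.
3. I pushed the flap over from its back at about 3 N and pressed it in to the same stop (about 15 N, within 0.3 mm of the first press height). I then let go and moved the arm clear.

**Last checks:**
- **Flap:** the scene picture of the flap and console matches the first one, with no changed pixels. The depth puts the flap within about 0.5 mm of flush, with a tilt of 0.014 rad, which I take as noise. It had stayed shut for about 2 s before hand-in.
- **Bystanders:** the jar, bushing, driver, bearing and the visible part of the cup show no change. The cap showed 10 changed pixels in the top view, which I put down to the arm partly covering it.
- **Not checked:** the tappet was hidden under the arm in the last pictures. By the TCP positions I commanded, nothing came near it.

**What disagreed:**
- **Tool length:** the cameras and contact put the fingertips about 12 mm above the reported TCP, not 19 mm below it. I worked from the camera and contact values.
- **Key travel:** I judged the key fully down from the force jump and the height, because its travel cannot be read directly.

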